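# Point out the two low cans for the scrap tray

## Robot

A 6-joint arm with a two-finger parallel gripper is mounted at the origin on the work surface. World frame = base frame: x ahead of the robot, y to its left, z up, the work surface at z = 0. Lengths are in m, angles in degrees, forces in N, time in s.
With the tool pointing down it reaches from about 0.325 to 0.9 m from the base axis. Payload 3.5 kg.
Tool frame: the origin (TCP) lies at the very end of the fingers, on their centre line; the grasp point (between the pads) lies 19 mm behind it; z points along the fingers, y is the direction in which the jaws open and shut (so a half turn about z gives the same grasp; the last joint's range is limited). The gripper opens to 85 mm and grips with 20 to 120 N. Pads are 22 mm wide; open, the fingers measure 114 mm over their backs; the gripper's body (76 mm by 85 mm) begins 54 mm behind the grasp point. The pads swing forward as they close: fully open they stand 13 mm farther back than shut.
Start: joints at [65.122, 15.837, -1.513, 72.651, 0, 84.076], TCP at [0.203, 0.591, 0.231] pointing down, gripper open.
Joint ranges: [-178.77, 178.77], [-48.84, 107.48], [-61.69, 71.31], [-111.58, 123.2], [-90, 87.43], [-180, 180]. Speed limits (degrees/s): [147.25, 147.25, 180, 180, 180, 180].

## Interface

Orientations are given as [roll, pitch, yaw] about the fixed x, y, z axes, in that order (R = Rz(yaw) Ry(pitch) Rx(roll)).
In Python, from cell import ctrl gives the robot as it stands. The module is installed in compiled form; this text tells all that it offers.
- The arm moves only by the tool carry_out, never from a script. Its argument "motion" is a list of rows, each an object of numbers: "dx", "dy", "dz": the shift along the world's x, y, z in m; "spin": the turn about the world's z in rad. In form: [{"dx": .., "dy": .., "dz": .., "spin": ..}, ...]. A call has 1 to 12 rows; each row is the pose to reach, as a shift and turn from the pose commanded when the call began; what a row does not reach only later rows make up. A row lasts 1/10 s, in which the tool goes at most 50 mm and 8.59 degrees, less where a joint would pass 70% of its speed; a pose out of reach is approached as far as the arm can. A call with a gripper value outside its range is refused whole. "gripper" is the closure, from 0 (fully open) to 1 (shut), set as the call begins (left out, the last holds). The fingers move at their own pace and stop on an object; the grip force is fixed at half the most. Time passes only in rows, so rows that repeat a pose let the fingers close. It gives the time, the measured TCP pose, the force and the opening at its end, in the units of the state.
- ctrl.state(): the state, without advancing time (a new reading comes with each control period).
- ctrl.snapshot(name): name is "scene" or "top" or "wrist"; returns a dict with "image" (480x640x3 uint8, blue, green, red), "intrinsics" (3x3 intrinsics, pixels), "rvec" (rotation vector, rad) and "tvec" (3), from world to camera coordinates, as OpenCV has them; the wrist camera has in their place "tool_from_camera" (4x4, takes a point from camera to tool coordinates, whose origin is the TCP and whose axes are the flange's). Camera axes: x right, y down, z forward; pixel columns grow to the right and rows downward; lengths in m; the calibration is good to about 2 mm. The wrist camera is an equidistant fisheye: a pixel r from the principal point sees the ray r / f radians off the axis. A picture is of the moment at which its call begins: read the wrist's pose just before it. There is no depth.
- ctrl.job_done(): hands the job in, once; it reports no verdict.
Trained networks look in the newest picture that a camera, given by its name, has taken for a name from the list of things; names that differ only in an ending like _2 or _b are one class to them, and where a whole thing is asked for, a point or a joint stands for the part that bears it (a point fixed in the world has none). Each returns a list of dicts, best first, with "score" (0 to 1); they miss things now and then, are a little off and sometimes report something else, mostly with a low value. They report only what shows in the picture. A call takes as long as a camera call. They do not tell look-alikes from the thing itself.
- ctrl.look_for(camera, query): "extent" ([left, top, right, bottom] as shares, 0 to 1, of the picture: columns of its width, rows of its height, round what is visible of it).
- ctrl.tip_of(camera, query): "position" ([column, row] as shares, 0 to 1, of the picture: columns of its width, rows of its height: a listed point, or the origin of a listed thing).
The state is a dict: "t": time; "qpos": joint angles; "dq": joint speeds; "joint_efforts": joint torques, N m; "tcp_pos": TCP position; "tcp_rot": TCP orientation; "wrist_force": force on the tool from outside, world axes, zero at the start; "torque": the same for the moment, N m; "width": opening from 0.0 (shut) to 1.0 (fully open).
Only numpy, scipy, OpenCV 4.12 (cv2) and the standard library are available. Lean on these libraries where they do the work, as an engineer would, in place of code of your own. Each camera call takes 0.05 s, during which the arm holds its last target.

## Task

Show the person emptying the cabinet which two metal pieces are low enough for the shallow scrap tray: with the fingertips straight above it and about three centimetres clear of its top, point first at the middle of the shortest of the three crushed cans in the acrylic rack, and keep still there for two seconds. Then point in the same way at the flat tuna can on the shelf, again for two seconds, and finish there, still pointing at it. Only point: touch nothing at all, and do not come down over either of the other two crushed cans.

Things in the scene. Friction and masses are not known exactly. Their poses are not given: they have to be found in the camera images.
- rack: clear acrylic rack, fixed, 100 x 275 mm, its base plate 8 mm thick; three pockets side by side along its y axis, 85 mm apart, parted by upright clear walls 5 mm thick that rise to 48 mm above the shelf; low lips in front and behind to 20 mm. One crushed can stands upright in each pocket, in any order. Origin: centre of its underside, on the shelf
- short_can_top (a point): centre of the top of the shortest crushed can, the first to point at: bare aluminium drink can squashed from above into folds, 65 mm across, 42 mm high, standing on the rack's base plate, so its top is 50 mm above the shelf; loose, 16 g; z up
- middle_can_top (a point): centre of the top of the second crushed can: same look, 65 mm across, 64 mm high, its top 72 mm above the shelf; not to be pointed at
- tall_can_top (a point): centre of the top of the tallest crushed can: same look, 65 mm across, 86 mm high, its top 94 mm above the shelf; not to be pointed at
- tuna_can_top (a point): centre of the top of the tuna can, the second to point at: bare flat steel can with a ring pull, 85 mm across, 36 mm high, standing on the shelf; loose; z up
- food_can: tall steel food can with a paper band, 74 mm across, 108 mm high, stands near the tuna can; leave alone; origin at the centre of its underside
- jar: pale glass jar with a steel lid, 70 mm across, 90 mm high, stands near the tuna can; leave alone; origin at the centre of its underside
- soju_bottle: green glass bottle, 65 mm across, 215 mm high, at the far side; leave alone; origin at the centre of its underside
- egg_carton: transparent egg carton with some eggs, 105 x 160 mm, 68 mm high, at the far side; leave alone; origin at the centre of its underside
- bottle_cap: red plastic bottle cap, 30 mm across, 14 mm high; leave alone; origin at the centre of its underside
- jar_lid: loose white plastic jar lid, 70 mm across, 14 mm high, lying flat; leave alone; origin at the centre of its underside
- cup: white plastic cup, 76 mm across, 85 mm high, at the far side; leave alone; origin at the centre of its underside
There are look-alikes about, which are no part of the job. What is shaped like the part that bears short_can_top but brown is not meant.

How it is judged (in metres and radians):
On the way, in this order (a step that is already met when the one before it is completed fails the run):
1. point at the shortest crushed can from just above and keep still there (horizontal distance between the grasp point and short_can_top below 0.02 m and z of the grasp point in the frame of short_can_top between 0 and 0.075 m), for 1.5 s.
2. point at the tuna can from just above and keep still there (horizontal distance between the grasp point and tuna_can_top below 0.025 m and z of the grasp point in the frame of tuna_can_top between 0 and 0.075 m), for 1.5 s.
At the end, for the whole second after the job is handed in: the grasp point between the fingertips (about 19 mm behind the tips) stays less than 75 mm above the top of the tuna can and within 25 mm of its middle, seen from above (20 mm for the crushed can before it, 1.5 s each), nothing is touched, and every can and bystander is within 6 mm of where it began (all of step 2 and distance of each of short_can_top, tuna_can_top, middle_can_top, tall_can_top, food_can, jar, soju_bottle, egg_carton, bottle_cap, jar_lid, cup from where it was at the start of the episode below 0.006 m).
It fails at once if the fingers touch something (contact force between the fingers and anything else above 0.3 N).
It fails at once if the arm touches something (contact force between the arm and anything else above 0.3 N).
It fails at once if a can or bystander is moved or lifted (distance of any of short_can_top, tuna_can_top, middle_can_top, tall_can_top, food_can, jar, soju_bottle, egg_carton, bottle_cap, jar_lid, cup from where it was at the start of the episode above 0.01 m).
It fails at once if the fingertips come down over one of the other two crushed cans ((horizontal distance between the grasp point and middle_can_top below 0.015 m and z of the grasp point in the frame of middle_can_top between 0 and 0.05 m) or (horizontal distance between the grasp point and tall_can_top below 0.015 m and z of the grasp point in the frame of tall_can_top between 0 and 0.05 m)).
It also fails if it takes over 42 s, if anything falls off the work surface, if the arm or the gripper's body presses on something with over 40 N, if the wrist force passes 120 N, or if a joint passes its speed limit or range.

## Working session

There is one attempt and no reset: what is moved stays moved. The work goes in short steps, Python scripts to look and compute and a tool call to move; the robot and the scene stay as the last step left them, time stands still between calls to the robot, and variables do not carry over. Pictures are saved under pics/ and viewed, and the job is handed in when it is done.

Besides the shell and the picture viewer there is one more tool, called after "Emit:" in YAML: its name, and indented under it one key for each argument. carry_out: Moves the arm, as the interface text tells. Its arguments: {"type":"object","properties":{"motion":{"type":"array","items":{"type":"object","properties":{"dx":{"type":"number"},"dy":{"type":"number"},"dz":{"type":"number"},"spin":{"type":"number"}}}},"gripper":{"type":"number"}},"required":["motion"]}

```bash
mkdir -p pics; cat > h.py <<'E'
import cv2,numpy as np
from cell import ctrl
def snap(n,f):
    s=ctrl.snapshot(n); cv2.imwrite('pics/'+f,s['image']); return s
E
python3 - <<'E'
from h import *
st=ctrl.state(); print(st['t'],st['tcp_pos'],st['tcp_rot'],st['width'])
np.set_printoptions(precision=4,suppress=True)
for n in ['scene','top','wrist']:
    s=snap(n,n+'1.png')
    print(n,{k:np.array(v).tolist() for k,v in s.items() if k!='image'})
    for q in ['short_can_top','middle_can_top','tall_can_top','tuna_can_top','rack','food_can','jar','soju_bottle','cup']:
        print(q,[(round(d['score'],2),np.round(np.array(d['position'])*[640,480],1).tolist()) for d in ctrl.tip_of(n,q)])
print(ctrl.state()['t'])
E
```

```text
0.0 [0.20268037 0.59039172 0.23010846] [-1.79869679e+02 -1.29622018e-02  1.61044156e+02] 0.9997913200557869
scene {'intrinsics': [[603.4215403282681, 0.0, 325.3101220689711], [0.0, 603.4215403282681, 248.1565467877118], [0.0, 0.0, 1.0]], 'rvec': [0.884657150462956, 2.7381193789774847, -0.7417558263448645], 'tvec': [0.5012982231982648, -0.2484541699827868, 1.328379287281079]}
short_can_top [(0.86, [506.6, 317.5]), (0.8, [476.0, 272.5]), (0.72, [431.9, 338.8]), (0.33, [249.4, 343.6])]
middle_can_top [(0.95, [391.6, 302.6])]
tall_can_top [(0.58, [361.6, 267.2])]
tuna_can_top []
rack [(0.77, [391.1, 319.1]), (0.48, [348.8, 439.4])]
food_can [(0.81, [281.7, 204.9])]
jar [(0.81, [358.3, 207.0]), (0.24, [359.1, 270.2])]
soju_bottle [(0.86, [249.6, 342.0])]
cup [(0.62, [347.6, 440.3])]
top {'intrinsics': [[437.7913235000408, 0.0, 317.5708126803957], [0.0, 437.7913235000408, 242.61526609789914], [0.0, 0.0, 1.0]], 'rvec': [2.1230932108748037, -2.1405549977030875, 0.22336582734900828], 'tvec': [-0.012618482841151859, 0.6126812582405502, 0.9481091801618428]}
short_can_top [(0.88, [239.6, 342.3])
[... 323 characters left out ...]
6, [301.1, 172.2])]
cup [(0.8, [204.8, 191.6])]
wrist {'intrinsics': [[371.64829954431775, 0.0, 322.15066870644415], [0.0, 371.64829954431775, 234.71161972967593], [0.0, 0.0, 1.0]], 'tool_from_camera': [[-0.0010433607826858364, -0.953928170056048, -0.30003326110915773, 0.07641951382489023], [0.9999994203170035, -0.0009154783402587393, -0.000566802491796184, 0.0014624548249265734], [0.0002660149118797236, -0.30003367856446944, 0.953928572254306, -0.14221600430959502], [0.0, 0.0, 0.0, 1.0]]}
short_can_top [(0.68, [147.2, 419.7])]
middle_can_top []
tall_can_top []
tuna_can_top []
rack [(0.75, [147.4, 470.4])]
food_can []
jar [(0.74, [41.4, 437.9])]
soju_bottle [(0.69, [42.8, 437.5])]
cup []
1.5
```

View pics/scene1.png

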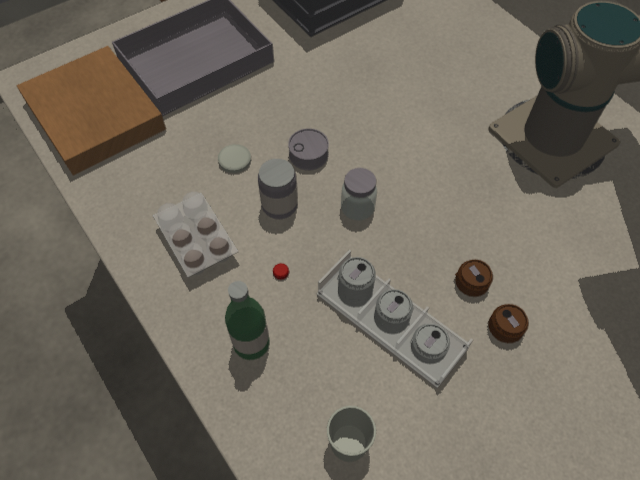

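View pics/top1.png

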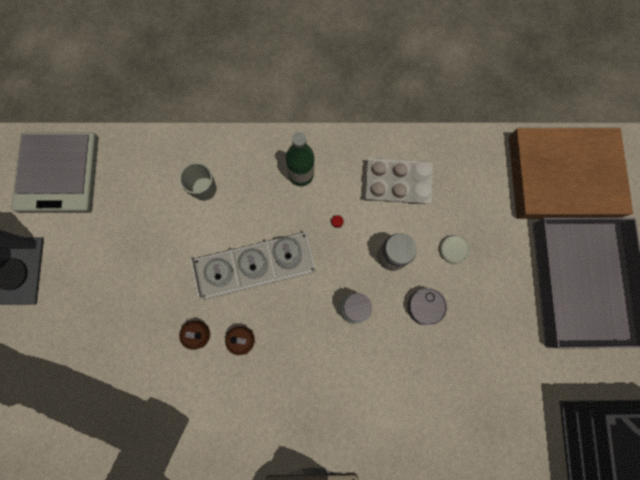

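View pics/wrist1.png

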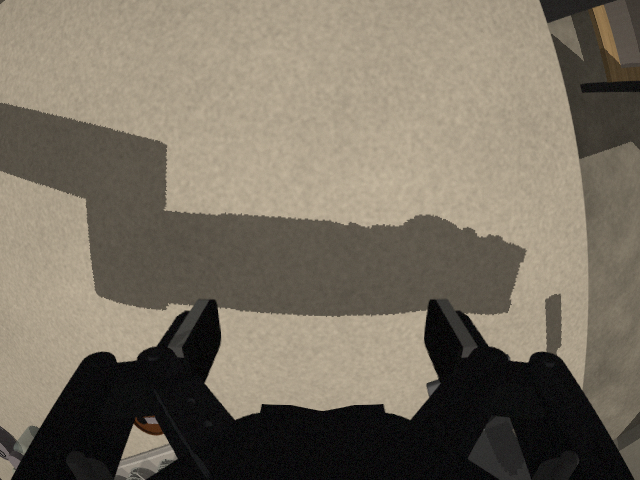

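The scene view shows the rack cans at (431,340), (393,304) and (357,270), the last one looking tallest. In the top view they are at (217,270), (252,261) and (287,250). The brown look-alikes are outside the rack. The tuna can is at (428,306) in top and (309,146) in scene. I'll triangulate these to check.

```bash
cat >> h.py <<'E'
class Cam:
    def __init__(s,d):
        s.K=np.array(d['intrinsics']);s.R=cv2.Rodrigues(np.array(d['rvec']))[0];s.t=np.array(d['tvec']).ravel()
        s.P=s.K@np.c_[s.R,s.t]
    def onz(s,p,z):
        d=s.R.T@np.linalg.inv(s.K)@np.array([p[0],p[1],1.]);c=-s.R.T@s.t
        return c+d*(z-c[2])/d[2]
    def proj(s,X):
        x=s.P@np.append(X,1);return x[:2]/x[2]
E
python3 - <<'E'
from h import *
np.set_printoptions(precision=4,suppress=True)
sc=ctrl.snapshot('scene');tp=ctrl.snapshot('top')
S,T=Cam(sc),Cam(tp)
for n in ['scene','top']:
  for q in ['short_can_top','tuna_can_top','tall_can_top','food_can','jar','rack','tuna_can']:
    try: print(n,q,[(round(d['score'],2),(np.array(d['extent'])*[640,480,640,480]).round(0).tolist()) for d in ctrl.look_for(n,q)])
    except Exception as e: print(q,e)
for nm,a,b,z in [('short',(431.9,338.8),(217.1,269.4),.05),('mid',(391.6,302.6),(250.6,259.9),.072),('tall',(359,268),(287.6,247.7),.094),('tuna',(309,143),(426.2,307.1),.036)]:
    X=cv2.triangulatePoints(S.P,T.P,np.array(a,float),np.array(b,float)).ravel();X=X[:3]/X[3]
    print(nm,X,'scene z',S.onz(a,z),'top z',T.onz(b,z))
for nm,p in [('food',(392.8,256.8)),('jar',(353.4,308.8)),('soju',(301.1,172.2))]: print(nm,T.onz(p,0))
print(ctrl.state()['t'])
for f,im,(x0,y0,x1,y1) in [('sccrop',sc,(300,110,480,400)),('tpcrop',tp,(180,220,330,310)),('tuna',tp,(330,220,480,340))]:
    c=cv2.resize(im['image'][y0:y1,x0:x1],None,fx=4 if f!='sccrop' else 2,fy=4 if f!='sccrop' else 2,interpolation=cv2.INTER_CUBIC);cv2.imwrite(f'pics/{f}.png',c)
E
```

```text
scene short_can_top [(0.86, [487.0, 306.0, 531.0, 345.0]), (0.68, [412.0, 320.0, 451.0, 363.0]), (0.64, [457.0, 262.0, 493.0, 297.0])]
scene tuna_can_top [(0.89, [289.0, 129.0, 329.0, 174.0]), (0.33, [373.0, 292.0, 413.0, 335.0])]
scene tall_can_top [(0.74, [220.0, 144.0, 251.0, 176.0]), (0.7, [325.0, 404.0, 377.0, 460.0]), (0.61, [342.0, 255.0, 379.0, 309.0])]
scene food_can []
scene jar [(0.66, [344.0, 167.0, 377.0, 221.0]), (0.5, [316.0, 247.0, 473.0, 385.0]), (0.27, [257.0, 159.0, 299.0, 222.0])]
scene rack [(0.28, [373.0, 289.0, 414.0, 333.0])]
tuna_can it knows: bottle_cap, cup, egg_carton, food_can, jar, jar_lid, middle_can_top, rack, short_can_top, soju_bottle, tall_can_top, tuna_can_top
top short_can_top [(0.91, [227.0, 326.0, 255.0, 355.0]), (0.67, [180.0, 319.0, 208.0, 351.0]), (0.55, [205.0, 258.0, 237.0, 285.0])]
top tuna_can_top [(0.62, [408.0, 290.0, 449.0, 326.0])]
top tall_can_top [(0.56, [273.0, 236.0, 300.0, 268.0]), (0.26, [190.0, 234.0, 311.0, 303.0])]
top food_can [(0.62, [377.0, 231.0, 415.0, 268.0]), (0.55, [330.0, 216.0, 345.0, 228.0]), (0.17, [336.0, 293.0, 372.0, 324.0])]
top jar [(0.74, [339.0, 291.0, 370.0, 324.0])]
top rack [(0.67, [191.0, 232.0, 317.0, 296.0]), (0.46, [368.0, 157.0, 431.0, 204.0])]
tuna_can it knows: bottle_cap, cup, egg_carton, food_can, jar, jar_lid, middle_can_top, rack, short_can_top, soju_bottle, tall_can_top, tuna_can_top
short [0.5519 0.2146 0.0479] scene z [0.5517 0.2161 0.05  ] top z [0.5534 0.2119 0.05  ]
mid [0.5727 0.1312 0.0735] scene z [0.573  0.1298 0.072 ] top z [0.5714 0.1332 0.072 ]
tall [0.5901 0.0529 0.1018] scene z [0.5855 0.052  0.094 ] top z [0.5947 0.0494 0.094 ]
tuna [ 0.466  -0.2681  0.0356] scene z [ 0.4669 -0.2689  0.036 ] top z [ 0.4644 -0.2661  0.036 ]
food [ 0.5874 -0.2011  0.    ]
jar [ 0.4635 -0.1022  0.    ]
soju [0.8036 0.0206 0.    ]
2.2
```

View pics/sccrop.png

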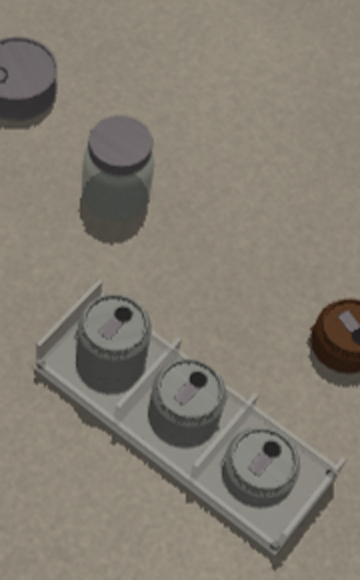

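View pics/tpcrop.png

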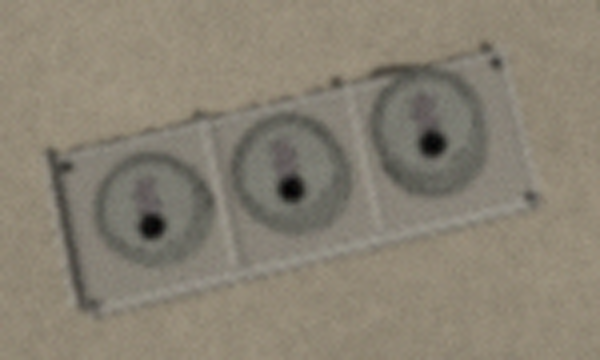

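View pics/tuna.png

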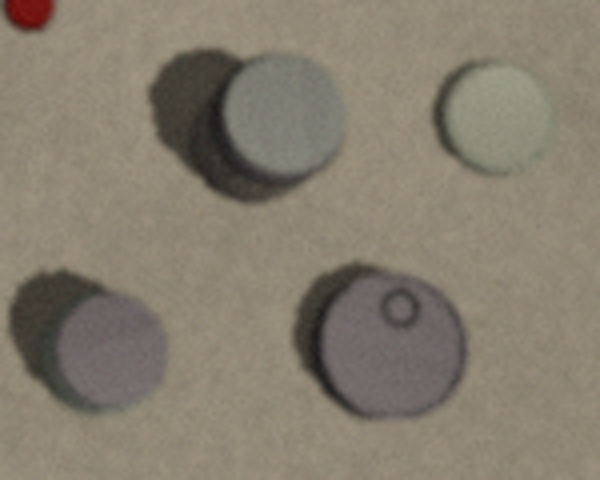

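```bash
python3 - <<'E'
from h import *
np.set_printoptions(precision=4,suppress=True)
S,T=Cam(ctrl.snapshot('scene')),Cam(ctrl.snapshot('top'))
for nm,a,b,z in [('short',(431,341.5),(218.5,272),.05),('mid',(394.5,305.5),(252.7,261),.072),('tall',(357,272.5),(287.5,250.5),.094),('tuna',(308,145),(428.4,305.7),.036)]:
    X=cv2.triangulatePoints(S.P,T.P,np.array(a,float),np.array(b,float)).ravel();X=X[:3]/X[3]
    print(nm,X,'scene z',S.onz(a,z),'top z',T.onz(b,z))
st=ctrl.state();print(st['t'],st['tcp_pos'])
E
```

```text
short [0.5488 0.214  0.0297] scene z [0.5561 0.2189 0.05  ] top z [0.5474 0.2085 0.05  ]
mid [0.5688 0.1322 0.0602] scene z [0.5724 0.137  0.072 ] top z [0.5689 0.1285 0.072 ]
tall [0.5896 0.0514 0.0814] scene z [0.5938 0.057  0.094 ] top z [0.5884 0.0496 0.094 ]
tuna [ 0.4673 -0.2732  0.026 ] scene z [ 0.4717 -0.2657  0.036 ] top z [ 0.4676 -0.2714  0.036 ]
2.3 [0.203  0.5911 0.2313]
```

Emit:
carry_out:
  gripper: 1.0
  motion:
    - {"dx":0.01,"dy":-0.01,"dz":0}
    - {"dx":0.03,"dy":-0.03,"dz":0}
    - {"dx":0.05,"dy":-0.055,"dz":0}
    - {"dx":0.075,"dy":-0.08,"dz":0}
    - {"dx":0.1,"dy":-0.11,"dz":0}
    - {"dx":0.125,"dy":-0.135,"dz":0}
    - {"dx":0.15,"dy":-0.16,"dz":0}
    - {"dx":0.17,"dy":-0.185,"dz":0}
    - {"dx":0.185,"dy":-0.2,"dz":0}
    - {"dx":0.19,"dy":-0.205,"dz":0}
    - {"dx":0.19,"dy":-0.205,"dz":0}

```text
invalid input
```

Emit:
carry_out:
  gripper: 1.0
  motion:
    - {"dx":0.01,"dy":-0.01,"dz":0.0,"spin":0.0}
    - {"dx":0.03,"dy":-0.03,"dz":0.0,"spin":0.0}
    - {"dx":0.05,"dy":-0.055,"dz":0.0,"spin":0.0}
    - {"dx":0.075,"dy":-0.08,"dz":0.0,"spin":0.0}
    - {"dx":0.1,"dy":-0.11,"dz":0.0,"spin":0.0}
    - {"dx":0.125,"dy":-0.135,"dz":0.0,"spin":0.0}
    - {"dx":0.15,"dy":-0.16,"dz":0.0,"spin":0.0}
    - {"dx":0.17,"dy":-0.185,"dz":0.0,"spin":0.0}
    - {"dx":0.185,"dy":-0.2,"dz":0.0,"spin":0.0}
    - {"dx":0.19,"dy":-0.205,"dz":0.0,"spin":0.0}
    - {"dx":0.19,"dy":-0.205,"dz":0.0,"spin":0.0}

```text
t: 3.4
tcp_pos: [0.3936, 0.3852, 0.2314]
tcp_rot: [180.0, -0.0, 160.9]
wrist_force: [0.4, -0.4, 0.1]
width: 0.002
```

Emit:
carry_out:
  gripper: 1.0
  motion:
    - {"dx":0.01,"dy":-0.01,"dz":0.0,"spin":0.0}
    - {"dx":0.03,"dy":-0.03,"dz":0.0,"spin":0.0}
    - {"dx":0.05,"dy":-0.055,"dz":0.0,"spin":0.0}
    - {"dx":0.075,"dy":-0.08,"dz":0.0,"spin":0.0}
    - {"dx":0.1,"dy":-0.11,"dz":0.0,"spin":0.0}
    - {"dx":0.125,"dy":-0.135,"dz":0.0,"spin":0.0}
    - {"dx":0.145,"dy":-0.158,"dz":0.0,"spin":0.0}
    - {"dx":0.154,"dy":-0.168,"dz":0.0,"spin":0.0}
    - {"dx":0.158,"dy":-0.171,"dz":0.0,"spin":0.0}
    - {"dx":0.158,"dy":-0.171,"dz":0.0,"spin":0.0}

```text
t: 4.4
tcp_pos: [0.5509, 0.2155, 0.2312]
tcp_rot: [180.0, -0.0, 161.1]
wrist_force: [-1.0, 0.6, -0.3]
width: -0.001
```

```bash
python3 - <<'E'
from h import *
st=ctrl.state();print(st['t'],st['tcp_pos'],st['qpos'])
snap('wrist','w2.png');s=snap('scene','s2.png');
print([(d['score'],np.array(d['position'])*[640,480]) for d in ctrl.tip_of('wrist','short_can_top')])
E
```

```text
4.4 [0.55088179 0.21547312 0.2311692 ] [ 1.50892245e+01  1.24737589e+01 -5.85013872e+00  7.17009408e+01
  2.69151981e-02  3.40253315e+01]
[(0.94, array([208.512,  65.52 ])), (0.9, array([326.08 ,  41.712])), (0.59, array([320.512, 209.616]))]
```

View pics/w2.png

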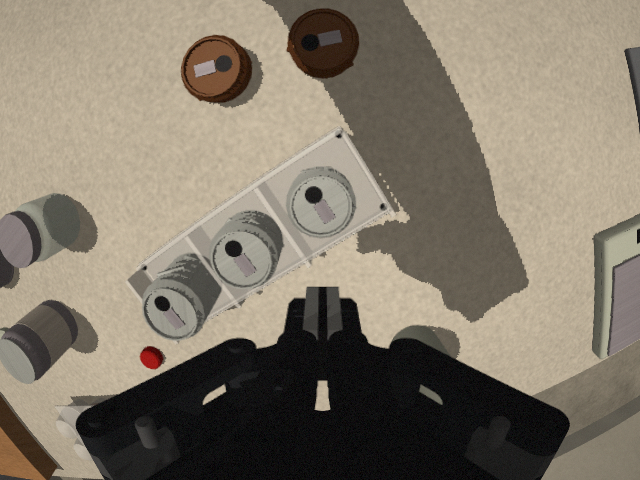

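View pics/s2.png

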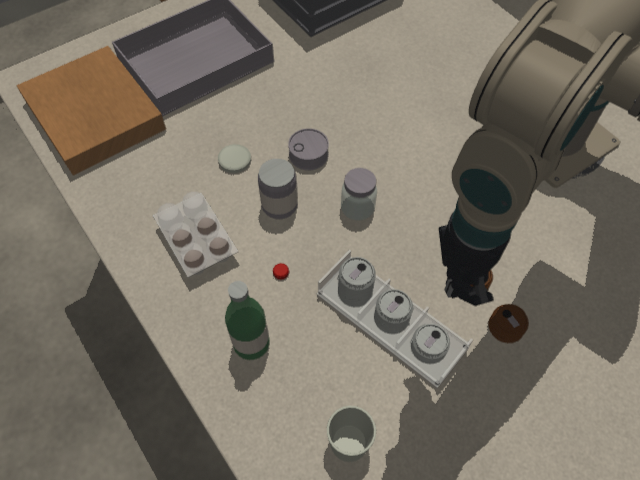

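The wrist picture shows the short can's top at about (321,202), with the middle can at (243,250) and the tall one at (172,307). I'll get the positions from this view too.

```bash
cat >> h.py <<'E'
from scipy.spatial.transform import Rotation as Ro
def wr(s,st,p,z):
    K=np.array(s['intrinsics']);A=np.array(s['tool_from_camera'])
    u=(np.array(p)-K[:2,2])/K[0,0];r=np.linalg.norm(u)
    d=np.r_[np.sin(r)*u/r,np.cos(r)]
    R=Ro.from_euler('xyz',st['tcp_rot'],degrees=True).as_matrix()
    c=R@A[:3,3]+st['tcp_pos'];d=R@A[:3,:3]@d
    return c+d*(z-c[2])/d[2]
E
python3 - <<'E'
from h import *
np.set_printoptions(precision=4,suppress=True)
st=ctrl.state();s=ctrl.snapshot('wrist')
for p,z in [((321,202),.05),((320.5,209.6),.05),((243,250),.072),((172,307),.094)]: print(p,wr(s,st,p,z))
E
```

```text
(321, 202) [0.5452 0.2181 0.05  ]
(320.5, 209.6) [0.5516 0.2154 0.05  ]
(243, 250) [0.5586 0.1413 0.072 ]
(172, 307) [0.5821 0.0628 0.094 ]
```

The views agree to about 6 mm and the tool is already above (0.551, 0.215), so I'll go down to z = 0.08 and hold.

Emit:
carry_out:
  gripper: 1.0
  motion:
    - {"dx":0.0,"dy":0.0,"dz":-0.01,"spin":0.0}
    - {"dx":0.0,"dy":0.0,"dz":-0.025,"spin":0.0}
    - {"dx":0.0,"dy":0.0,"dz":-0.045,"spin":0.0}
    - {"dx":0.0,"dy":0.0,"dz":-0.065,"spin":0.0}
    - {"dx":0.0,"dy":0.0,"dz":-0.085,"spin":0.0}
    - {"dx":0.0,"dy":0.0,"dz":-0.105,"spin":0.0}
    - {"dx":0.0,"dy":0.0,"dz":-0.125,"spin":0.0}
    - {"dx":0.0,"dy":0.0,"dz":-0.14,"spin":0.0}
    - {"dx":0.0,"dy":0.0,"dz":-0.148,"spin":0.0}
    - {"dx":0.0,"dy":0.0,"dz":-0.15,"spin":0.0}
    - {"dx":0.0,"dy":0.0,"dz":-0.15,"spin":0.0}
    - {"dx":0.0,"dy":0.0,"dz":-0.15,"spin":0.0}

```text
t: 5.8
tcp_pos: [0.5519, 0.2154, 0.0823]
tcp_rot: [179.9, 0.1, 161.0]
wrist_force: [-0.1, -0.3, -0.1]
width: 0.001
```

```bash
python3 - <<'E'
from h import *
st=ctrl.state();print(st['t'],st['tcp_pos'])
snap('wrist','w3.png');s=snap('scene','s3.png');t=snap('top','t3.png')
c=np.hstack([cv2.resize(s['image'][240:400,300:500],None,fx=2,fy=2),cv2.resize(t['image'][220:380,160:360],None,fx=2,fy=2)]);cv2.imwrite('pics/c3.png',c)
E
```

```text
5.8 [0.55193281 0.21536339 0.08231671]
```

View pics/w3.png

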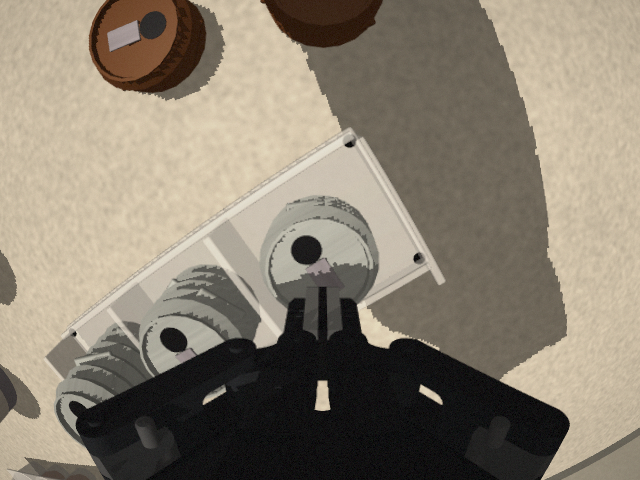

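View pics/c3.png

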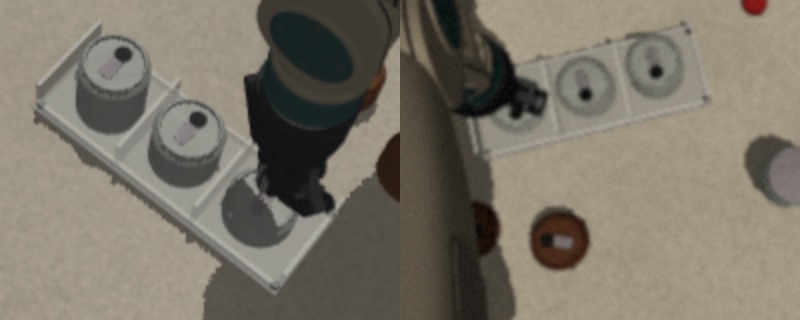

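In the wrist view the short can's top is centred at about (320,262), just in front of the fingertips, and nothing is touching. I'll check the offset.

```bash
python3 - <<'E'
from h import *
np.set_printoptions(precision=4,suppress=True)
st=ctrl.state();s=ctrl.snapshot('wrist')
for p,z in [((320,262),.05),((263,262),.05),((377,265),.05),((318,218),.05)]: print(p,wr(s,st,p,z))
# predicted rim at hypotheses
K=np.array(s['intrinsics']);A=np.array(s['tool_from_camera']);R=Ro.from_euler('xyz',st['tcp_rot'],degrees=True).as_matrix()
im=s['image'].copy()
for cx,cy,col in [(.5519,.2154,(0,0,255)),(.545,.218,(255,0,0))]:
  pts=[]
  for a in np.linspace(0,2*np.pi,60):
    X=np.array([cx+.0325*np.cos(a),cy+.0325*np.sin(a),.05]);q=A[:3,:3].T@(R.T@(X-st['tcp_pos'])-A[:3,3])
    r=np.hypot(q[0],q[1]);th=np.arctan2(r,q[2]);pts.append(K[:2,2]+K[0,0]*th*q[:2]/r)
  cv2.polylines(im,[np.int32(pts)],True,col,1)
cv2.imwrite('pics/o3.png',cv2.resize(im[150:400,170:470],None,fx=2,fy=2))
print(ctrl.state()['t'])
E
```

```text
(320, 262) [0.5453 0.2179 0.05  ]
(263, 262) [0.5359 0.1904 0.05  ]
(377, 265) [0.5564 0.2448 0.05  ]
(318, 218) [0.5232 0.2245 0.05  ]
6.0
```

View pics/o3.png

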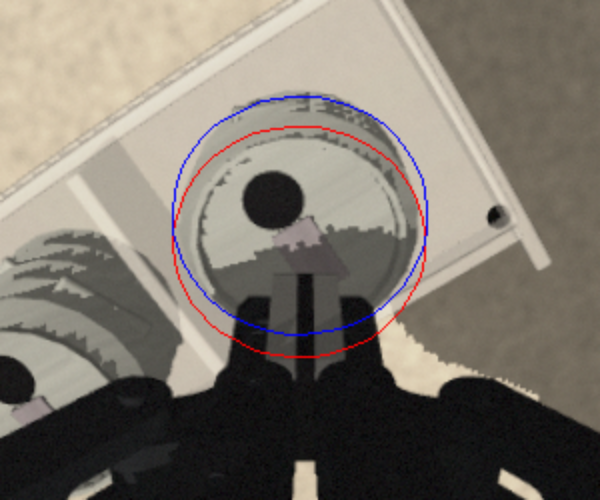

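The red circle, drawn at the tool's own x and y, is concentric with the lid, so the pointing is centred. Now I'll hold.

Emit:
carry_out:
  gripper: 1.0
  motion:
    - {"dx":0.0,"dy":0.0,"dz":0.0,"spin":0.0}
    - {"dx":0.0,"dy":0.0,"dz":0.0,"spin":0.0}
    - {"dx":0.0,"dy":0.0,"dz":0.0,"spin":0.0}
    - {"dx":0.0,"dy":0.0,"dz":0.0,"spin":0.0}
    - {"dx":0.0,"dy":0.0,"dz":0.0,"spin":0.0}
    - {"dx":0.0,"dy":0.0,"dz":0.0,"spin":0.0}
    - {"dx":0.0,"dy":0.0,"dz":0.0,"spin":0.0}
    - {"dx":0.0,"dy":0.0,"dz":0.0,"spin":0.0}
    - {"dx":0.0,"dy":0.0,"dz":0.0,"spin":0.0}
    - {"dx":0.0,"dy":0.0,"dz":0.0,"spin":0.0}
    - {"dx":0.0,"dy":0.0,"dz":0.0,"spin":0.0}
    - {"dx":0.0,"dy":0.0,"dz":0.0,"spin":0.0}

```text
t: 7.2
tcp_pos: [0.551, 0.2151, 0.0813]
tcp_rot: [180.0, 0.0, 161.0]
wrist_force: [-0.9, -1.4, 0.1]
width: -0.001
```

Emit:
carry_out:
  gripper: 1.0
  motion:
    - {"dx":0.0,"dy":0.0,"dz":0.0,"spin":0.0}
    - {"dx":0.0,"dy":0.0,"dz":0.0,"spin":0.0}
    - {"dx":0.0,"dy":0.0,"dz":0.0,"spin":0.0}
    - {"dx":0.0,"dy":0.0,"dz":0.0,"spin":0.0}
    - {"dx":0.0,"dy":0.0,"dz":0.0,"spin":0.0}
    - {"dx":0.0,"dy":0.0,"dz":0.0,"spin":0.0}
    - {"dx":0.0,"dy":0.0,"dz":0.0,"spin":0.0}
    - {"dx":0.0,"dy":0.0,"dz":0.0,"spin":0.0}
    - {"dx":0.0,"dy":0.0,"dz":0.0,"spin":0.0}
    - {"dx":0.0,"dy":0.0,"dz":0.0,"spin":0.0}
    - {"dx":0.0,"dy":0.0,"dz":0.0,"spin":0.0}
    - {"dx":0.0,"dy":0.0,"dz":0.0,"spin":0.0}

```text
t: 8.4
tcp_pos: [0.551, 0.2151, 0.0813]
tcp_rot: [180.0, 0.0, 161.0]
wrist_force: [-0.0, 0.6, 0.3]
width: 0.002
```

Emit:
carry_out:
  gripper: 1.0
  motion:
    - {"dx":0.0,"dy":0.0,"dz":0.01,"spin":0.0}
    - {"dx":0.0,"dy":0.0,"dz":0.03,"spin":0.0}
    - {"dx":0.0,"dy":0.0,"dz":0.055,"spin":0.0}
    - {"dx":0.0,"dy":0.0,"dz":0.085,"spin":0.0}
    - {"dx":0.0,"dy":0.0,"dz":0.11,"spin":0.0}
    - {"dx":0.0,"dy":0.0,"dz":0.13,"spin":0.0}
    - {"dx":0.0,"dy":0.0,"dz":0.145,"spin":0.0}
    - {"dx":0.0,"dy":0.0,"dz":0.15,"spin":0.0}
    - {"dx":0.0,"dy":0.0,"dz":0.15,"spin":0.0}

```text
t: 9.3
tcp_pos: [0.5514, 0.2152, 0.2321]
tcp_rot: [180.0, 0.1, 161.0]
wrist_force: [-0.1, 0.3, -0.7]
width: -0.0
```

Emit:
carry_out:
  gripper: 1.0
  motion:
    - {"dx":-0.002,"dy":-0.01,"dz":0.0,"spin":0.0}
    - {"dx":-0.005,"dy":-0.03,"dz":0.0,"spin":0.0}
    - {"dx":-0.01,"dy":-0.06,"dz":0.0,"spin":0.0}
    - {"dx":-0.016,"dy":-0.09,"dz":0.0,"spin":0.0}
    - {"dx":-0.022,"dy":-0.125,"dz":0.0,"spin":0.0}
    - {"dx":-0.028,"dy":-0.16,"dz":0.0,"spin":0.0}
    - {"dx":-0.033,"dy":-0.19,"dz":0.0,"spin":0.0}
    - {"dx":-0.038,"dy":-0.215,"dz":0.0,"spin":0.0}
    - {"dx":-0.04,"dy":-0.23,"dz":0.0,"spin":0.0}
    - {"dx":-0.042,"dy":-0.242,"dz":0.0,"spin":0.0}
    - {"dx":-0.042,"dy":-0.242,"dz":0.0,"spin":0.0}

```text
t: 10.4
tcp_pos: [0.5085, -0.0278, 0.2307]
tcp_rot: [-180.0, -0.1, 161.0]
wrist_force: [-1.0, 0.3, 0.6]
width: 0.002
```

Emit:
carry_out:
  gripper: 1.0
  motion:
    - {"dx":-0.002,"dy":-0.01,"dz":0.0,"spin":0.0}
    - {"dx":-0.005,"dy":-0.03,"dz":0.0,"spin":0.0}
    - {"dx":-0.01,"dy":-0.06,"dz":0.0,"spin":0.0}
    - {"dx":-0.016,"dy":-0.09,"dz":0.0,"spin":0.0}
    - {"dx":-0.022,"dy":-0.125,"dz":0.0,"spin":0.0}
    - {"dx":-0.028,"dy":-0.16,"dz":0.0,"spin":0.0}
    - {"dx":-0.033,"dy":-0.19,"dz":0.0,"spin":0.0}
    - {"dx":-0.038,"dy":-0.215,"dz":0.0,"spin":0.0}
    - {"dx":-0.04,"dy":-0.23,"dz":0.0,"spin":0.0}
    - {"dx":-0.042,"dy":-0.242,"dz":0.0,"spin":0.0}
    - {"dx":-0.042,"dy":-0.242,"dz":0.0,"spin":0.0}

```text
t: 11.5
tcp_pos: [0.4672, -0.2695, 0.2312]
tcp_rot: [180.0, 0.0, 161.0]
wrist_force: [-0.2, -0.3, 0.3]
width: -0.005
```

```bash
python3 - <<'E'
from h import *
np.set_printoptions(precision=4,suppress=True)
st=ctrl.state();s=snap('wrist','w4.png')
print(st['t'],st['tcp_pos'],st['qpos'])
for d in ctrl.tip_of('wrist','tuna_can_top'):
    p=np.array(d['position'])*[640,480];print(d['score'],p,wr(s,st,p,.036))
E
```

```text
11.5 [ 0.4672 -0.2695  0.2312] [-36.8536   7.166  -12.2121  70.6201   0.0031 -17.8635]
0.68 [318.08 209.52] [ 0.4711 -0.2736  0.036 ]
```

View pics/w4.png

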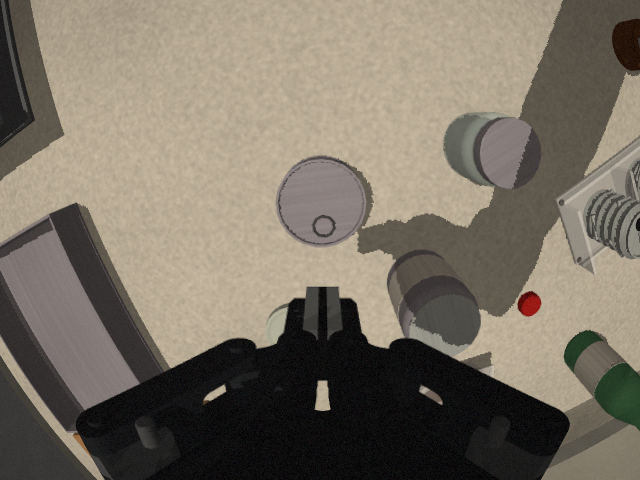

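The tuna can's top is centred at about (321,202), ring pull at (324,226). The estimates are (0.467,-0.269) by triangulation and (0.471,-0.274) by wrist network. The food can at (435,300) and jar at (490,150) are about 0.1 m clear of the tool axis. I'll go down to z ≈ 0.067.

Emit:
carry_out:
  gripper: 1.0
  motion:
    - {"dx":0.0,"dy":0.0,"dz":-0.01,"spin":0.0}
    - {"dx":0.0,"dy":0.0,"dz":-0.025,"spin":0.0}
    - {"dx":0.0,"dy":0.0,"dz":-0.045,"spin":0.0}
    - {"dx":0.0,"dy":0.0,"dz":-0.065,"spin":0.0}
    - {"dx":0.0,"dy":0.0,"dz":-0.085,"spin":0.0}
    - {"dx":0.0,"dy":0.0,"dz":-0.105,"spin":0.0}
    - {"dx":0.0,"dy":0.0,"dz":-0.125,"spin":0.0}
    - {"dx":0.0,"dy":0.0,"dz":-0.145,"spin":0.0}
    - {"dx":0.0,"dy":0.0,"dz":-0.158,"spin":0.0}
    - {"dx":0.0,"dy":0.0,"dz":-0.164,"spin":0.0}
    - {"dx":0.0,"dy":0.0,"dz":-0.164,"spin":0.0}
    - {"dx":0.0,"dy":0.0,"dz":-0.164,"spin":0.0}

```text
t: 12.8
tcp_pos: [0.4676, -0.2691, 0.0679]
tcp_rot: [-180.0, 0.1, 161.1]
wrist_force: [0.1, 0.1, -0.1]
width: -0.006
```

```bash
python3 - <<'E'
from h import *
st=ctrl.state();s=ctrl.snapshot('wrist');print(st['t'],st['tcp_pos'])
K=np.array(s['intrinsics']);A=np.array(s['tool_from_camera']);R=Ro.from_euler('xyz',st['tcp_rot'],degrees=True).as_matrix()
im=s['image'].copy();pts=[]
for a in np.linspace(0,2*np.pi,60):
    X=np.array([st['tcp_pos'][0]+.0425*np.cos(a),st['tcp_pos'][1]+.0425*np.sin(a),.036]);q=A[:3,:3].T@(R.T@(X-st['tcp_pos'])-A[:3,3])
    r=np.hypot(q[0],q[1]);th=np.arctan2(r,q[2]);pts.append(K[:2,2]+K[0,0]*th*q[:2]/r)
cv2.polylines(im,[np.int32(pts)],True,(0,0,255),1)
cv2.imwrite('pics/o4.png',im)
E
```

```text
12.8 [ 0.46755913 -0.26906994  0.06791941]
```

View pics/o4.png

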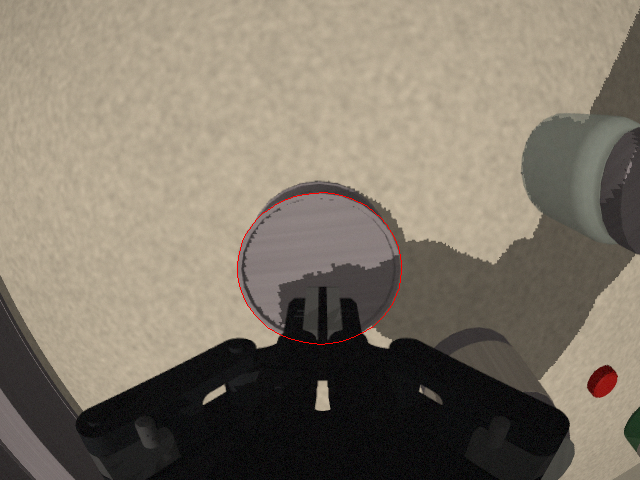

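The rim predicted at the tool's x and y matches the tuna can's rim, so the tool is centred. I'll hold over two seconds and then hand in.

Emit:
carry_out:
  gripper: 1.0
  motion:
    - {"dx":0.0,"dy":0.0,"dz":0.0,"spin":0.0}
    - {"dx":0.0,"dy":0.0,"dz":0.0,"spin":0.0}
    - {"dx":0.0,"dy":0.0,"dz":0.0,"spin":0.0}
    - {"dx":0.0,"dy":0.0,"dz":0.0,"spin":0.0}
    - {"dx":0.0,"dy":0.0,"dz":0.0,"spin":0.0}
    - {"dx":0.0,"dy":0.0,"dz":0.0,"spin":0.0}
    - {"dx":0.0,"dy":0.0,"dz":0.0,"spin":0.0}
    - {"dx":0.0,"dy":0.0,"dz":0.0,"spin":0.0}
    - {"dx":0.0,"dy":0.0,"dz":0.0,"spin":0.0}
    - {"dx":0.0,"dy":0.0,"dz":0.0,"spin":0.0}
    - {"dx":0.0,"dy":0.0,"dz":0.0,"spin":0.0}
    - {"dx":0.0,"dy":0.0,"dz":0.0,"spin":0.0}

```text
t: 14.05
tcp_pos: [0.467, -0.2689, 0.0673]
tcp_rot: [180.0, -0.0, 161.0]
wrist_force: [0.1, 1.1, 0.1]
width: 0.0
```

Emit:
carry_out:
  gripper: 1.0
  motion:
    - {"dx":0.0,"dy":0.0,"dz":0.0,"spin":0.0}
    - {"dx":0.0,"dy":0.0,"dz":0.0,"spin":0.0}
    - {"dx":0.0,"dy":0.0,"dz":0.0,"spin":0.0}
    - {"dx":0.0,"dy":0.0,"dz":0.0,"spin":0.0}
    - {"dx":0.0,"dy":0.0,"dz":0.0,"spin":0.0}
    - {"dx":0.0,"dy":0.0,"dz":0.0,"spin":0.0}
    - {"dx":0.0,"dy":0.0,"dz":0.0,"spin":0.0}
    - {"dx":0.0,"dy":0.0,"dz":0.0,"spin":0.0}
    - {"dx":0.0,"dy":0.0,"dz":0.0,"spin":0.0}
    - {"dx":0.0,"dy":0.0,"dz":0.0,"spin":0.0}
    - {"dx":0.0,"dy":0.0,"dz":0.0,"spin":0.0}
    - {"dx":0.0,"dy":0.0,"dz":0.0,"spin":0.0}

```text
t: 15.25
tcp_pos: [0.467, -0.2689, 0.0673]
tcp_rot: [-180.0, 0.0, 161.0]
wrist_force: [0.4, 0.6, 0.7]
width: 0.0
```

```bash
python3 - <<'E'
from h import *
st=ctrl.state();print(st['t'],st['tcp_pos'],st['wrist_force'])
print(ctrl.job_done())
E
```

```text
15.25 [ 0.46702544 -0.26892457  0.06732187] [0.37362916 0.59434535 0.69733601]
the job is handed in; nothing more can be done
None
```

I pointed at the shortest crushed can and then at the tuna can, and handed the job in at about 15 s with the arm still over the tuna can. `job_done()` gives no verdict, so I don't know how it was judged.

- **Shortest crushed can:** with the gripper shut, I held the tip at (0.551, 0.215, 0.081) for more than 2.4 s, about 31 mm above the can's top. It is the rack can furthest to the robot's left.
- **Tuna can:** I held the tip at (0.467, -0.269, 0.067) for more than 2.4 s, also about 31 mm above the top, and finished there.

**Checks:**
- **Centring:** over each can I drew the rim expected at the tool's own x and y onto the wrist picture, and it matched the can.
- **Contact:** the wrist force stayed around the 1 N noise level and I saw nothing touched. I didn't take scene or top pictures after the first can to confirm that nothing had moved.

**Disagreements:**
- **Short can:** the camera estimates of its centre differed by about 5 to 10 mm. My hand-picked points put its top about 20 mm too low, so I used the networks' points; they gave the right height and the 85 mm pocket spacing.
- **Tuna can:** its estimates differed by about 6 mm.

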